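# Slide the converter module along the rail into the test nest

## Robot

A 6-joint arm with a two-finger parallel gripper is mounted at the origin on the work surface. World frame = base frame: x ahead of the robot, y to its left, z up, the work surface at z = 0. Lengths are in m, angles in rad, forces in N, time in s.
With the tool pointing down it reaches from about 0.3 to 0.775 m from the base axis. Payload 14.6 kg.
Tool frame: the origin (TCP) lies on the centre line of the jaws, within the pads' length; the fingertips stand 19 mm ahead of it and the grasp point (between the pads) is the TCP; z points along the fingers, x is the direction in which the jaws open and shut, and the axes are right-handed (so a half turn about z gives the same grasp; the last joint's range is limited). The gripper opens to 94 mm and grips with 3 to 60 N. Pads are 16 mm wide; open, the fingers measure 119 mm over their backs; the gripper's body (75 mm by 177 mm) begins 78 mm behind the grasp point.
Start: joints at [-1.224, 0.3, 1.521, -0, 1.321, -0.067], TCP at [0.221, -0.504, 0.224] pointing down, gripper open.
Joint ranges: [-3.03, 3.03], [-0.79, 2.21], [0.23, 2.52], [-1.04, 4.18], [0, 3.07], [-2.55, 2.55]. Speed limits (rad/s): [2.22, 2.22, 2.57, 3.14, 3.14, 3.14].

## Interface

Orientations are given as [roll, pitch, yaw] about the fixed x, y, z axes, in that order (R = Rz(yaw) Ry(pitch) Rx(roll)).
In Python, from station import ctrl, imaging gives the robot as it stands.
- The arm moves only by the shell command python3 -m handwheel 'ROWS' [OPENING] [FORCE]. ROWS is JSON, a list that holds one entry, the list of rows, each a list of 4 numbers: the shift along the tool's x, y, z in m, then the turn about the tool's z in rad. A call has 1 to 10 rows; each row shifts and turns the pose as measured when the row begins, along the tool's axes as they then stand; what a row does not reach is not made up. A row lasts 1/10 s, in which the tool goes at most 50 mm and 8.59 degrees, less where a joint would pass 70% of its speed; a pose out of reach is approached as far as the arm can. A call is refused whole if a number of a shift passes 0.05 or a number of a turn 0.15, either way. A call with a gripper value outside its range is refused whole. OPENING is the finger opening in m, from 0 to 0.094, set as the call begins (- or left out, the last holds). The fingers move at their own pace and stop on an object; FORCE is the grip in N (left out, the last holds). Time passes only in rows, so rows that do not move let the fingers close. It gives the time, the measured TCP pose, the force and the opening at its end, in the units of the state.
- ctrl.get_obs(): the state, without advancing time (a new reading comes with each control period).
- imaging.camera(name): name is "scene" or "top" or "wrist"; returns the picture (420x560x3 uint8, red, green, blue); there is no depth.
- imaging.camera_model(name): a dict with "camera_matrix" (3x3 intrinsics, pixels), "position" and "attitude" of the camera in the world. Camera axes: x right, y up, looking along -z (the intrinsics and any distortion apply to the point x, -y, -z); pixel columns grow to the right and rows downward; lengths in m; the calibration is good to about 2 mm. A picture is of the moment at which its call begins: read the wrist's pose just before it. camera_model takes no time and is no camera call; for the wrist camera it gives the pose at the moment of the call.
- ctrl.hand_in(): hands the job in, once; it reports no verdict.
The state is a dict: "time_s": time; "qpos": joint angles; "joint_vel": joint speeds; "tau": joint torques, N m; "ee_pos": TCP position; "eef_rot": TCP orientation; "force": force on the tool from outside, world axes, zero at the start; "moment": the same for the moment, N m; "grip_width": finger opening in m.
Only numpy, scipy, OpenCV 4.12 (cv2) and the standard library are available. Lean on these libraries where they do the work, as an engineer would, in place of code of your own. Each camera call takes 0.05 s, during which the arm holds its last target. There are 200 camera calls.

## Task

With the fingertips only, push the orange-topped converter module flat against the long rail of the blue test bed, then slide it along the rail into the corner nest until it sits fully home against both the rail and the end stop. Do not lift it off the plate or tip it, leave the other things on the bench where they are, and finish with the hand clear.

Things in the scene. Friction and masses are not known exactly. Their poses are not given: they have to be found in the camera images.
- test_bed: Blue flat plate bolted to the bench, 150 mm (its x) by 240 mm (its y) by 10 mm thick (top 10 mm above the bench), origin at the centre of its underside, z up, turned up to 0.5 rad either way. Three aluminium bars stand 12 mm above its top: long rail, end stop and short lip. They make the corner nest, 48 mm wide and 20 mm deep, open only towards -y and upwards; the rest is bare
- rail_mid (a point): Long rail: bar along the bed's y, 212 mm long and 12 mm thick, top 22 mm above the bench. The point is the middle of the top edge of its inner face, which looks to the bed's -x: bed x = +55 mm, y = -4 mm. The rail spans y = -110 to +102 mm
- stop_mid (a point): End stop: bar along the bed's x, 72 mm long and 12 mm thick, top 22 mm above the bench. The point is the middle of the top edge of its inner face, which looks to the bed's -y: bed x = +31 mm, y = +90 mm. It spans x = -5 to +67 mm
- lip_end (a point): Lip: short bar across the nest from the rail, 12 mm (bed x) by 20 mm (bed y), top 22 mm above the bench. The point is the top corner of its inner face at the nest's mouth: bed x = +7 mm, y = +70 mm; the lip runs from there to y = +90 mm and to x = -5 mm
- seat (a point): The point on the plate's top (10 mm above the bench) where the module's origin lies when it is fully home in the nest, touching rail and end stop: bed x = +33 mm, y = +65 mm, marked by flat brass strips. Axes as the bed's: +x towards the rail, +y towards the end stop
- module: Black rigid block with orange top, 44 mm (its x) by 50 mm (its y) by 16 mm high, about 0.12 kg, loose, flat on the plate; origin at the centre of its underside, z up. It starts 10 mm or more short of the rail and the nest, turned up to 0.4 rad from the bed's axes. Home, its axes are parallel to the bed's (50 mm side along the rail) and it sticks 30 mm out of the nest
- knob_box_mid (a point): Bystander: loose aluminium box with a black knob, 75 x 105 x 40 mm, 58 mm high with the knob; point at the centre of the box, 20 mm up. It stands behind the rail
- jar_mid (a point): Bystander: small amber jar with white lid, 42 mm diameter, 55 mm high; point at its centre. It stands behind the rail
- driver_grip (a point): Bystander: red-handled screwdriver lying on the bench beyond the -y end of the test bed; point in its handle
Things that resemble listed ones, but are neither listed nor needed, are in the scene too. What is meant by the module is not pink, purple or yellow, and is the larger of those in its own colour.

How it is judged:
On the way:
1. the module lies flat against the long rail (gap under 3 mm, parallel within 0.08 rad) while still outside the nest (x of module in the frame of seat above -0.003 m and angle between the x axis of module and the x axis of test_bed, either way round below 0.08 rad and y of module in the frame of seat below -0.021 m and z of module in the frame of seat below 0.003 m), for 0.2 s.
At the end, for the whole second after the job is handed in: The module rests flat on the plate in the nest, within 3 mm of fully home against rail and end stop, parallel to the rail within 0.06 rad, still (x of module in the frame of seat between -0.003 and 0.003 m and y of module in the frame of seat between -0.003 and 0.003 m and z of module in the frame of seat below 0.003 m and angle between the x axis of module and the x axis of test_bed, either way round below 0.06 rad and angle between module's own z axis and vertical below 0.05 rad and linear speed of module below 0.01 m/s); the robot touches nothing.
It fails at once if the arm or the body of the gripper, not the fingers, pushes the module (contact force between module and the arm above 1 N).
It fails at once if the module is lifted more than 6 mm off the plate (z of module in the frame of seat above 0.006 m).
It fails at once if the module is tipped by more than 0.25 rad (angle between module's own z axis and vertical above 0.25 rad).
It fails at once if the knob box, the jar or the screwdriver is moved more than 15 mm (distance of any of knob_box_mid, jar_mid, driver_grip from where it was at the start of the episode above 0.015 m).
It also fails if it takes over 42 s, if anything falls off the work surface, if the arm or the gripper's body presses on something with over 40 N, if the wrist force passes 120 N, or if a joint passes its speed limit or range.

## Working session

There is one attempt and no reset: what is moved stays moved. The work goes in short steps, Python scripts to look and compute and a shell command to move; the robot and the scene stay as the last step left them, time stands still between calls to the robot, and variables do not carry over. Pictures are saved under pics/ and viewed, about 8 in all and at most 12, crops included, and the job is handed in when it is done.

```bash
ls; mkdir -p pics
python3 - <<'E'
from station import ctrl, imaging
import cv2
o=ctrl.get_obs();print(o)
for n in("top","scene"):
    im=imaging.camera(n);cv2.imwrite(f"pics/{n}0.png",im[:,:,::-1]);print(n,imaging.camera_model(n))
E
```

```text
pics
{'time_s': 0.0, 'qpos': array([-1.22361803e+00,  3.00487926e-01,  1.52158053e+00,  1.95717186e-05,
        1.32072879e+00, -6.66006751e-02]), 'joint_vel': array([-5.70683464e-04,  1.82172818e-03,  9.42580316e-04, -4.93850746e-05,
        5.46183171e-05, -7.19594423e-04]), 'tau': array([ 9.95276991e-05, -5.31810737e+01, -3.52738774e+01,  7.08598411e-02,
        2.44068395e-02, -1.11511808e-04]), 'ee_pos': array([ 0.22105657, -0.50335021,  0.22387733]), 'eef_rot': array([-3.14149357e+00,  1.20066618e-03, -1.15702215e+00]), 'force': array([0.96066825, 0.24447597, 0.12963694]), 'moment': array([-0.02668825, -0.01198178, -0.05305351]), 'grip_width': 0.09383383145981265}
top {'camera_matrix': array([[448.43295201,   0.        , 276.22589499],
       [  0.        , 448.43295201, 208.05077853],
       [  0.        ,   0.        ,   1.        ]]), 'position': array([0.39493291, 0.01553372, 0.76024997]), 'attitude': array([ 1.77284568e-01, -9.54157160e-04, -1.59698553e+00])}
scene {'camera_matrix': array([[448.00004951,   0.        , 271.71130758],
       [  0.        , 448.00004951, 214.72525285],
       [  0.        ,   0.        ,   1.        ]]), 'position': array([0.80409014, 0.4869896 , 0.56853562]), 'attitude': array([8.26489463e-01, 9.71436324e-04, 2.59584583e+00])}
```

View pics/top0.png

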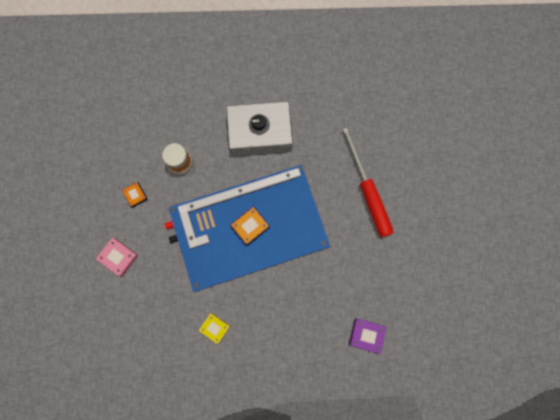

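View pics/scene0.png

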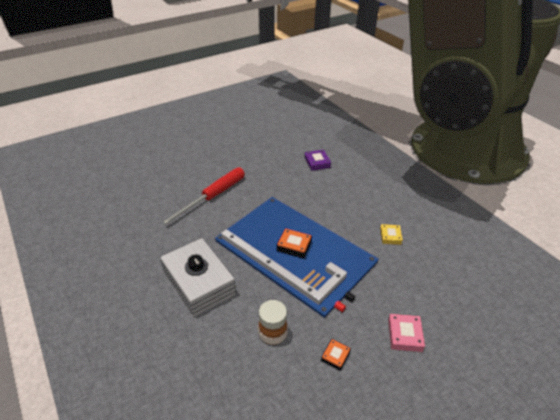

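The top view shows the blue bed at (250,228), with the rail along its upper edge and the nest at its left (about 205,220). The larger orange module is at (250,226). The box is at (260,127) and the jar at (177,158), both behind the rail, and the screwdriver is at (370,190). The scene view agrees with this.

```bash
cat > h.py <<'E'
import numpy as np, cv2
from station import ctrl, imaging
from scipy.spatial.transform import Rotation as Ro
def ray(cm,uv,z):
    K=cm["camera_matrix"];R=Ro.from_euler("xyz",cm["attitude"]).as_matrix()
    uv=np.atleast_2d(uv).astype(float)
    d=np.c_[(uv[:,0]-K[0,2])/K[0,0],-(uv[:,1]-K[1,2])/K[1,1],-np.ones(len(uv))]@R.T
    p=cm["position"];return (p+d*((z-p[2])/d[:,2])[:,None])[:,:2]
def mask(im,lo,hi):
    return cv2.inRange(cv2.cvtColor(im,cv2.COLOR_RGB2HSV),np.array(lo),np.array(hi))
def big(m,fill=True):
    c,_=cv2.findContours(m,cv2.RETR_EXTERNAL,cv2.CHAIN_APPROX_NONE)
    return max(c,key=cv2.contourArea)
def rect(cm,c,z):
    r=cv2.minAreaRect((ray(cm,c[:,0],z)*1000).astype(np.float32));return r
def module(im,cm,z=.026):
    m=mask(im,(5,150,90),(18,255,255))
    m=cv2.morphologyEx(m,cv2.MORPH_CLOSE,np.ones((3,3)))
    return rect(cm,big(m),z),m
E
python3 - <<'E'
from h import *
np.set_printoptions(precision=4,suppress=True)
for n in("top","scene"):
    im=cv2.imread(f"pics/{n}0.png")[:,:,::-1].copy();cm=imaging.camera_model(n)
    r,m=module(im,cm);print(n,"mod",r)
    b=mask(im,(100,130,40),(125,255,255));b=cv2.morphologyEx(b,cv2.MORPH_OPEN,np.ones((3,3)))
    c=big(b)
    print("bed(blue hull)",rect(cm,c,.01), cv2.boxPoints(rect(cm,c,.01)).tolist())
    # rail/stop/lip bars: bright grey inside bed hull
    w=mask(im,(0,0,150),(180,70,255))
    hull=np.zeros_like(w);cv2.fillPoly(hull,[np.int32(cv2.convexHull(c))],255)
    hull=cv2.dilate(hull,np.ones((7,7)))
    wc=big(w&hull);print("bars",rect(cm,wc,.022),cv2.contourArea(wc), cv2.boxPoints(rect(cm,wc,.022)).tolist())
    cv2.imwrite(f"pics/{n}_w.png",w&hull)
    x,y,ww,hh=cv2.boundingRect(c)
    cv2.imwrite(f"pics/{n}_c.png",cv2.resize(im[y-8:y+hh+8,x-8:x+ww+8,::-1],None,fx=4,fy=4,interpolation=cv2.INTER_CUBIC));print("crop",x-8,y-8)
E
```

```text
top mod ((498.49578857421875, 56.17655944824219), (41.47982406616211, 46.8685188293457), 37.52737808227539)
bed(blue hull) ((493.9449462890625, 58.61753845214844), (138.6168975830078, 239.47984313964844), 16.595399856567383) [[393.32440185546875, 153.574462890625], [461.72259521484375, -75.92996215820312], [594.5654907226562, -36.339385986328125], [526.1672973632812, 193.1650390625]]
bars ((530.8074340820312, 64.5056381225586), (73.42914581298828, 214.12725830078125), 16.785982131958008) 1150.5 [[464.737548828125, 156.40423583984375], [526.5770263671875, -48.59911346435547], [596.8773193359375, -27.392959594726562], [535.037841796875, 177.61038208007812]]
crop 163 164
scene mod ((499.3684997558594, 57.21406173706055), (41.61154556274414, 48.00892639160156), 37.23294448852539)
bed(blue hull) ((501.36590576171875, 61.86042785644531), (151.08689880371094, 239.474609375), 16.710805892944336) [[394.5833740234375, 154.8191680908203], [463.4421691894531, -74.54200744628906], [608.1484375, -31.098312377929688], [539.2896728515625, 198.2628631591797]]
bars ((530.2869873046875, 63.47950744628906), (73.79031372070312, 212.45892333984375), 16.926267623901367) 1042.5 [[464.0623779296875, 154.36544799804688], [525.9178466796875, -48.88980484008789], [596.5115966796875, -27.40643310546875], [534.6561279296875, 175.84881591796875]]
crop 209 193
```

View pics/top_c.png

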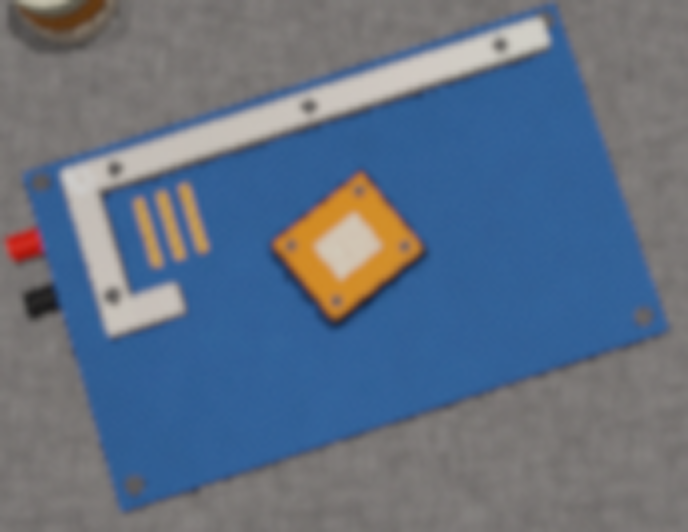

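Both views agree on these values:
- Bed yaw is 0.293, with its origin at about (0.4997, 0.0589).
- The module is at bed (-1, -2) mm, turned +0.36 rad.

With the tool's x along bed -y, the two fingertips at 20 mm opening make a flat fence, which I'll use to push towards the rail.

```bash
python3 -m handwheel '[[[0,0,0,0.12],[-0.0325,-0.027,0,0],[-0.0325,-0.027,0,0],[-0.0325,-0.027,0,0],[-0.0325,-0.027,0,0],[-0.0325,-0.027,0,0],[-0.0325,-0.027,0,0],[-0.0325,-0.027,0,0],[-0.0325,-0.027,0,0],[-0.0325,-0.027,0,0]]]' 0.02 20
cat >> h.py <<'E'
TH=0.2935;O=np.array([.4997,.0589])
B=np.array([[np.cos(TH),np.sin(TH)],[-np.sin(TH),np.cos(TH)]])
def bed(p): return B@(np.asarray(p)[:2]-O)
def st():
    o=ctrl.get_obs();b=bed(o["ee_pos"])*1000
    print("t",round(o["time_s"],2),"bed mm",b.round(1),"z",round(o["ee_pos"][2]*1000,1),"rot",o["eef_rot"].round(4),"F(bed)",(B@o["force"][:2]).round(1),o["force"][2].round(1),"w",round(o["grip_width"],4))
E
python3 -c "from h import *;st()"
```

```text
time_s: 1.1
ee_pos: [0.3724, -0.1431, 0.2216]
eef_rot: [3.14, 0.006, -1.29]
force: [-0.2, -0.8, 0.2]
grip_width: 0.0209
t 1.1 bed mm [-180.3 -156.6] z 221.6 rot [ 3.1403  0.006  -1.2899] F(bed) [-0.4 -0.7] 0.2 w 0.0209
```

```bash
python3 -m handwheel '[[[-0.031,-0.026,0,-0.012],[-0.031,-0.026,0,0],[-0.031,-0.026,0,0],[-0.031,-0.026,0,0],[-0.031,-0.026,0,0],[0,0,0.04,0],[0,0,0.04,0],[0,0,0.04,0],[0,0,0.02,0],[0,0,0,0]]]'
python3 -c "from h import *;st()"
```

```text
time_s: 2.1
ee_pos: [0.4541, 0.0579, 0.0773]
eef_rot: [3.141, 0.006, -1.269]
force: [0.2, -0.6, 0.5]
grip_width: 0.0198
t 2.1 bed mm [-43.9  12.3] z 77.3 rot [ 3.1414  0.0061 -1.2693] F(bed) [ 0.1 -0.6] 0.5 w 0.0198
```

```bash
python3 -m handwheel '[[[0.012,0.01,0,0.008],[0,0,0.02,0],[0,0,0.02,0],[0,0,0.005,0],[0,0,0,0]]]'
python3 - <<'E'
from h import *
st()
im=imaging.camera("top");cm=imaging.camera_model("top");r,_=module(im,cm);print(r,bed(np.array(r[0])/1000)*1000)
E
```

```text
time_s: 2.6
ee_pos: [0.4502, 0.0431, 0.0357]
eef_rot: [-3.138, 0.005, -1.278]
force: [-0.3, 0.1, 0.1]
grip_width: 0.0202
t 2.6 bed mm [-52.   -0.8] z 35.7 rot [-3.1377  0.0049 -1.2778] F(bed) [-0.2  0.2] 0.1 w 0.0202
((556.5584716796875, 248.85714721679688), (33.1821174621582, 28.266138076782227), 29.19422721862793) [109.38246621 165.38464157]
```

```bash
python3 -m handwheel '[[[0,-0.005,0.002,0],[0,-0.006,0.001,0],[0,-0.006,0,0],[0,-0.006,0,0],[0,-0.006,0,0],[0,-0.006,0,0],[0,-0.005,0,0],[0,0,0,0]]]'
python3 - <<'E'
from h import *
st()
for n in("scene","wrist"):
    im=imaging.camera(n);cm=imaging.camera_model(n);r,m=module(im,cm);print(n,r,bed(np.array(r[0])/1000)*1000,cv2.contourArea(big(m)))
    cv2.imwrite(f"pics/{n}1.png",im[:,:,::-1])
E
```

```text
time_s: 3.45
ee_pos: [0.4938, 0.0562, 0.0359]
eef_rot: [-3.134, 0.004, -1.277]
force: [-0.6, 0.2, 0.7]
grip_width: 0.0204
t 3.45 bed mm [-6.5 -0.9] z 35.9 rot [-3.1337  0.0038 -1.2772] F(bed) [-0.5  0.4] 0.7 w 0.0204
scene ((527.0399169921875, 56.108299255371094), (42.22529220581055, 48.12630844116211), 18.161712646484375) [ 25.36313383 -10.58187584] 484.5
wrist ((527.950439453125, 56.07511520385742), (39.914527893066406, 46.33939743041992), 16.82763671875) [ 26.22511949 -10.87705893] 2409.0
```

View pics/scene1.png

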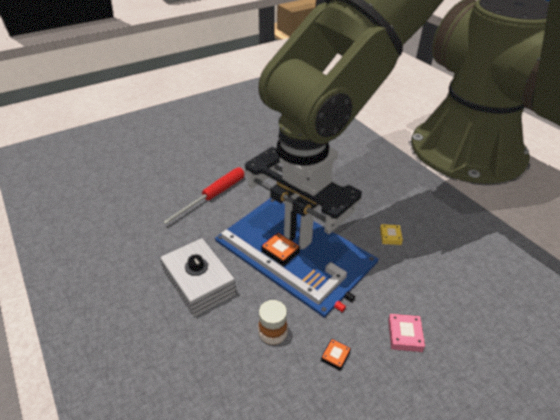

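The module is now parallel to the rail, about 7 mm short of it and still outside the nest. I'll push it home against the rail.

```bash
python3 -m handwheel '[[[0,-0.003,0,0],[0,-0.003,0,0],[0,-0.003,0,0],[0,-0.002,0,0],[0,-0.002,0,0],[0,0,0,0]]]'
python3 - <<'E'
from h import *
st()
for n in("scene","wrist"):
    im=imaging.camera(n);cm=imaging.camera_model(n);r,m=module(im,cm);print(n,r,bed(np.array(r[0])/1000)*1000)
E
```

```text
time_s: 4.15
ee_pos: [0.5019, 0.0587, 0.0357]
eef_rot: [3.136, 0.005, -1.277]
force: [0.0, -0.3, -0.3]
grip_width: 0.0202
t 4.15 bed mm [ 2.  -0.9] z 35.7 rot [ 3.1362  0.0051 -1.2774] F(bed) [-0.1 -0.3] -0.3 w 0.0202
scene ((534.3987426757812, 58.26958465576172), (41.63203430175781, 49.01566696166992), 17.001293182373047) [ 33.03254455 -10.64195317]
wrist ((536.0761108398438, 58.422550201416016), (40.487518310546875, 46.406681060791016), 16.836578369140625) [ 34.68243731 -10.98079872]
```

```bash
python3 -m handwheel '[[[0,-0.002,0,0],[0,-0.002,0,0]]]';python3 -c "from h import *;st()"; python3 -m handwheel '[[[0,-0.002,0,0],[0,-0.001,0,0],[0,0,0,0]]]';python3 -c "from h import *;st()"
```

```text
time_s: 4.45
ee_pos: [0.5024, 0.0588, 0.0355]
eef_rot: [3.127, 0.006, -1.277]
force: [-21.1, -8.0, 20.1]
grip_width: 0.0202
t 4.45 bed mm [ 2.6 -0.8] z 35.5 rot [ 3.1266  0.0058 -1.2771] F(bed) [-22.6  -1.6] 20.1 w 0.0202
time_s: 4.75
ee_pos: [0.5022, 0.0588, 0.0357]
eef_rot: [3.117, 0.007, -1.277]
force: [0.4, -0.1, 0.9]
grip_width: 0.0202
t 4.75 bed mm [ 2.4 -0.9] z 35.7 rot [ 3.1174  0.0066 -1.2772] F(bed) [ 0.4 -0.2] 0.9 w 0.0202
```

Against the rail, contact force reached about 23 N. Next I back off, rise, and turn the tool 90°.

```bash
python3 -m handwheel '[[[0,0.012,0,0],[0,0.008,0,0],[0,0,-0.03,0],[0,0,-0.03,0],[0,0,0,-0.145],[0,0,0,-0.145],[0,0,0,-0.145],[0,0,0,-0.145],[0,0,0,-0.145],[0,0,0,-0.145]]]' 0.008
python3 -m handwheel '[[[0,0,0,-0.145],[0,0,0,-0.145],[0,0,0,-0.145],[0,0,0,-0.145],[0,0,0,-0.07],[0,0,0,0]]]'
python3 - <<'E'
from h import *
st()
for n in("scene","wrist"):
    im=imaging.camera(n);cm=imaging.camera_model(n);r,m=module(im,cm);print(n,r,bed(np.array(r[0])/1000)*1000)
E
```

```text
time_s: 5.75
ee_pos: [0.4863, 0.0533, 0.0997]
eef_rot: [3.136, 0.015, -0.381]
force: [-0.8, 0.3, 0.3]
grip_width: 0.0081
time_s: 6.35
ee_pos: [0.4877, 0.0536, 0.1004]
eef_rot: [-3.137, 0.01, 0.297]
force: [-0.1, -0.6, 0.1]
grip_width: 0.0082
t 6.35 bed mm [-13.   -1.6] z 100.4 rot [-3.137   0.0097  0.2966] F(bed) [-0.2 -0.6] 0.1 w 0.0082
scene ((534.5271606445312, 58.54656982421875), (41.2810173034668, 46.97566604614258), 16.915239334106445) [ 33.23560401 -10.41396454]
wrist ((607.98681640625, 173.5484619140625), (25.257226943969727, 39.363059997558594), 19.98914337158203) [136.82446164  78.41792604]
```

```bash
python3 -m handwheel '[[[0.022,0.029,0,0.003],[0.021,0.028,0,0],[0,0,0,0]]]'; python3 -c "from h import *;st()"
```

```text
time_s: 6.75
ee_pos: [0.5471, 0.0104, 0.1]
eef_rot: [-3.137, 0.009, 0.284]
force: [0.3, 0.8, 0.2]
grip_width: 0.0084
t 6.75 bed mm [ 31.3 -60.1] z 100.0 rot [-3.1373  0.0086  0.2842] F(bed) [0.6 0.7] 0.2 w 0.0084
```

```bash
python3 -m handwheel '[[[0,0,0.03,-0.009],[0,0,0.03,0],[0,0,0.004,0],[0,0,0,0]]]'; python3 -c "from h import *;st()"
```

```text
time_s: 7.15
ee_pos: [0.5468, 0.0106, 0.0352]
eef_rot: [-3.138, 0.007, 0.285]
force: [0.5, 0.8, 0.5]
grip_width: 0.008
t 7.15 bed mm [ 31.1 -59.8] z 35.2 rot [-3.1377  0.0068  0.2854] F(bed) [0.7 0.6] 0.5 w 0.008
```

```bash
python3 -m handwheel '[[[0,-0.004,0,-0.012],[0,-0.006,0,0],[0,-0.006,0,0],[0,-0.006,0,0],[0,-0.006,0,0],[0,-0.006,0,0],[0,-0.006,0,0],[0,0,0,0]]]'
python3 - <<'E'
from h import *
st()
for n in("scene",):
    im=imaging.camera(n);cm=imaging.camera_model(n);r,m=module(im,cm);print(n,r,bed(np.array(r[0])/1000)*1000)
    cv2.imwrite(f"pics/{n}2.png",cv2.resize(im[180:330,180:400,::-1],None,fx=3,fy=3))
E
```

```text
time_s: 7.95
ee_pos: [0.5354, 0.0531, 0.04]
eef_rot: [-3.14, 0.002, 0.298]
force: [0.1, 0.2, -0.8]
grip_width: 0.008
t 7.95 bed mm [ 32.5 -15.9] z 40.0 rot [-3.1396e+00  1.5000e-03  2.9820e-01] F(bed) [0.2 0.2] -0.8 w 0.008
scene ((525.6173095703125, 87.57180786132812), (40.80916976928711, 46.9569091796875), 16.10095977783203) [33.1038901  19.94773074]
```

View pics/scene2.png

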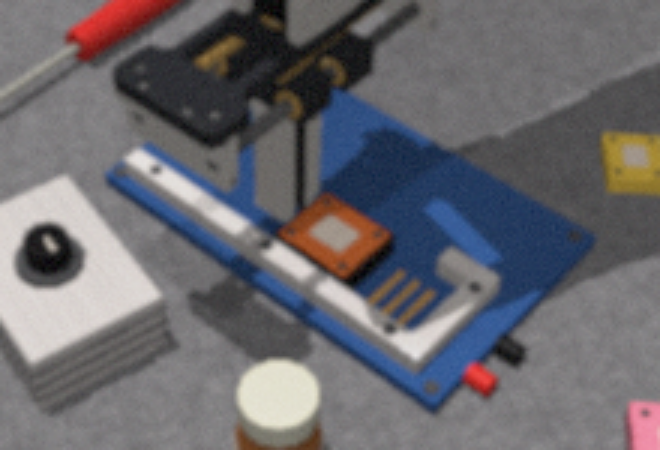

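The module is flush on the rail at y=20. The tip height drifted up 5 mm, so I'll correct that and push on.

```bash
python3 -m handwheel '[[[-0.001,0.002,0.003,0.005],[0,0,0.003,0],[0,-0.005,0.001,0],[0,-0.006,0.001,0],[0,-0.006,0.0005,0],[0,-0.006,0.0005,0],[0,-0.006,0.0005,0],[0,-0.004,0,0],[0,0,0,0]]]'
python3 - <<'E'
from h import *
st()
for n in("scene",):
    im=imaging.camera(n);cm=imaging.camera_model(n);r,m=module(im,cm);print(n,r,bed(np.array(r[0])/1000)*1000)
E
```

```text
time_s: 8.9
ee_pos: [0.5255, 0.0841, 0.0302]
eef_rot: [-3.141, -0.0, 0.292]
force: [0.6, -1.9, 1.6]
grip_width: 0.0084
t 8.9 bed mm [32.  16.7] z 30.2 rot [-3.1408e+00 -1.0000e-04  2.9210e-01] F(bed) [ 0. -2.] 1.6 w 0.0084
scene ((516.2670288085938, 118.40528869628906), (41.14435958862305, 46.898807525634766), 17.001218795776367) [33.07371297 52.16776147]
```

```bash
python3 -m handwheel '[[[0,0,-0.003,0],[0,-0.003,0,0],[0,-0.003,0,0],[0,-0.003,0,0],[0,-0.002,0,0],[0,0,0,0]]]'; python3 -c "from h import *;st()"
python3 -m handwheel '[[[0,-0.002,0,0],[0,-0.002,0,0]]]'; python3 -c "from h import *;st()"
```

```text
time_s: 9.55
ee_pos: [0.522, 0.0952, 0.0333]
eef_rot: [-3.14, 0.0, 0.292]
force: [0.2, -1.4, 0.9]
grip_width: 0.008
t 9.55 bed mm [31.8 28.3] z 33.3 rot [-3.1404e+00  4.0000e-04  2.9150e-01] F(bed) [-0.2 -1.4] 0.9 w 0.008
time_s: 9.75
ee_pos: [0.5215, 0.0972, 0.0334]
eef_rot: [3.139, 0.0, 0.292]
force: [6.3, -29.5, 1.8]
grip_width: 0.0076
t 9.75 bed mm [32.  30.3] z 33.4 rot [3.139e+00 1.000e-04 2.921e-01] F(bed) [ -2.5 -30.1] 1.8 w 0.0076
```

The end stop gives 30 N at the predicted position. Back off, rise, and look.

```bash
python3 -m handwheel '[[[0,-0.001,0,0],[0,0.01,0,0],[0,0.01,0,0],[0,0,-0.04,0],[0,0,-0.04,0],[0,0.045,-0.02,0],[0,0.045,0,0],[-0.045,0.02,0,0],[-0.045,0,0,0],[0,0,0,0]]]'
python3 - <<'E'
from h import *
st()
for n in("scene","top"):
    im=imaging.camera(n);cm=imaging.camera_model(n);r,m=module(im,cm);print(n,r,bed(np.array(r[0])/1000)*1000)
    y,x=(180,180) if n=="scene" else (110,110)
    cv2.imwrite(f"pics/{n}3.png",cv2.resize(im[y:y+150,x:x+220,::-1],None,fx=3,fy=3))
E
```

```text
time_s: 10.75
ee_pos: [0.471, -0.0619, 0.1356]
eef_rot: [3.141, 0.004, 0.292]
force: [-0.4, 0.1, 0.6]
grip_width: 0.0078
t 10.75 bed mm [ -62.4 -107.3] z 135.6 rot [3.1406 0.0041 0.2924] F(bed) [-0.4  0.2] 0.6 w 0.0078
scene ((512.7654418945312, 131.03683471679688), (41.480648040771484, 46.641475677490234), 17.022127151489258) [33.37622464 65.27217113]
top ((511.6105041503906, 130.13999938964844), (41.61177062988281, 46.91807556152344), 17.179330825805664) [32.01121696 64.74781549]
```

View pics/scene3.png

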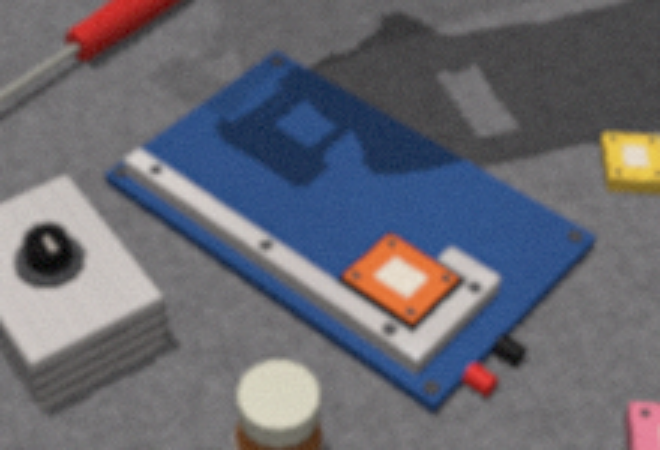

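View pics/top3.png

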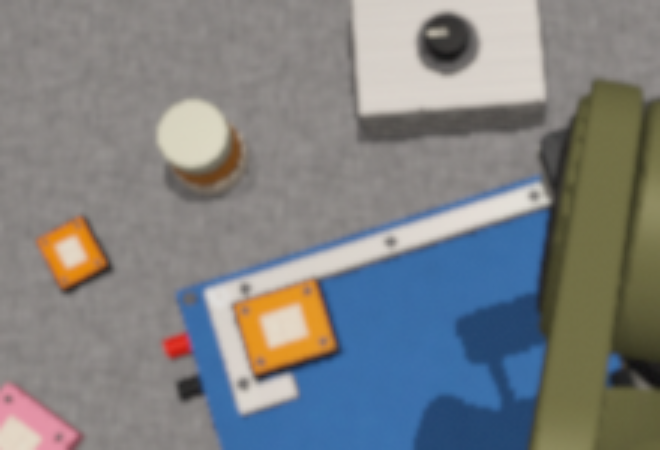

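The module sits in the nest, touching both the rail and the end stop. The box, jar and screwdriver look unmoved, and the hand is clear.

```bash
python3 -m handwheel '[[[0,0,0,0],[0,0,0,0]]]'; python3 -c "
from h import *
st();print(ctrl.hand_in())"
```

```text
time_s: 11.05
ee_pos: [0.4761, -0.0606, 0.1369]
eef_rot: [3.139, -0.0, 0.294]
force: [-0.7, -0.1, 0.6]
grip_width: 0.0081
t 11.05 bed mm [ -57.1 -107.6] z 136.9 rot [ 3.1389e+00 -2.0000e-04  2.9430e-01] F(bed) [-0.7  0.1] 0.6 w 0.0081
the job is handed in; nothing more can be done
None
```

The module is home in the corner nest and I handed the job in at about 11 s; the hand-in gave no verdict. I used the two fingertips as a flat fence, pushing the module flush to the rail (about 23 N at contact). Then I turned the tool 90° and slid the module along the rail until the end stop pushed back with about 30 N.

- **Final position:** the scene camera put the module at bed (33.4, 65.3) mm and the top camera at (32.0, 64.7) mm; the target was (33, 65). The two views differ by about 1.4 mm in x, which is within the calibration error.
- **Angle:** it was parallel to the rail within about 0.01 rad in both views.
- **Surroundings:** the box and jar looked unmoved in the last pictures, and so did the visible part of the screwdriver; I judged this by eye and did not measure it. The hand was clear, about 0.14 m up and not touching anything.
- **Off plan:** fingertip height drifted by up to 5 mm while sliding and the tool tilted by up to 0.025 rad at the rail. I corrected the height along the way, and the module showed no sign of lifting or tipping.

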